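# Knock the centre out of a tailstock with its crank and lay it in the V-rest

## Task

Take the centre out of the tailstock: wind the quill back with the hand crank (anticlockwise as seen from the crank end) while the resistance builds up, until it suddenly drops away as the centre is knocked loose, and stop winding there, within half a turn at most, without forcing or squeezing the crank hard. Then draw the loose centre straight out of the quill and lay it gently in both blue saddles of the V-rest, with its point outwards, away from the back plate. Let go of everything, and leave the blanks, the bottle and the wrench where they are.

Things in the scene. Friction and masses are not known exactly. Their poses are not given: they have to be found in the camera images.
- tailstock: Grey tailstock fixed to the bench on a dark plate 150 x 190 mm. Origin: bench level, under the middle of the barrel. Spindle axis level along its y, 118 mm up; +y end: quill and centre, -y end: crank. Barrel 68 mm thick, y -65 to 65, top at 152 mm; a small lock lever (16 mm ball, x -34, y 30) stands up to 171 mm.
- crank: Steel crank arm with black revolving handle. Origin on the spindle axis, y -80 of the tailstock; its y axis is the spindle's, its z axis points at the handle, 55 mm off: a round bar 22 mm thick, parallel to the spindle, 18 to 98 mm out from the origin (its -y), free to spin. Starts at any angle. Winding back (anticlockwise from the crank end) carries it from tailstock +x to up to -x.
- crank_hub (a point): Centre of the circle on which the handle is best held, radius 55 mm: on the spindle axis at y -150 of the tailstock. Per turn the quill moves 10 mm. The handle holds back with about 2 N at first; somewhere between 0.4 and 2.2 turns this begins to build up, over 0.4 to 0.9 turn, to 6 to 16 N (less with the crank at rest), and then drops to 2 N or less at once.
- quill_mouth (a point): Centre of the front face of the quill, a steel tube 36 mm thick with a 19 mm bore that stands 45 mm out of the barrel at the start and is drawn back (tailstock -y) by winding back. Its y axis points out of the bore, along the spindle.
- centre: Steel lathe centre, 127 mm long, 0.19 kg. Origin on its axis at the large end of its shank, at first within 1.5 mm of the quill mouth; +y to its point: round nose 18 mm thick from 2 to 38 mm, with a brass band, then a 15 mm cone. Behind: tapered shank 64 mm long, 18 to 15 mm thick, and a stud held by spring jaws. Knocked loose it has come out 6 to 10 mm; then 5 to 20 N draw it out.
- centre_nose (a point): Point on the axis of the centre, 24 mm along its nose from its origin: where to take hold of it.
- v_rest: Fixed rest for the centre, bench level, aluminium plate 62 x 106 mm, 8 mm thick, with two blue upright V saddles (8 mm long, arms up to 47 mm) at its y +2 and -50 mm and a blue back plate 42 mm high at y -89. The centre lies in it along y with its stud end to the back plate and its point out over the +y end, past the end of the plate at y +12.
- rest_seat (a point): Where the centre's origin comes to lie in the V-rest: on the v_rest's axis, y 0, 42 mm above the bench.
- blank0: Bystander: steel blank 12 x 104 mm, standing in the drilled aluminium pallet (170 x 170 x 30 mm). Origin at its foot.
- blank1: Bystander: a second steel blank standing in the pallet.
- oil_bottle: Bystander: yellow oil bottle with red cap, 56 mm thick, 130 mm tall. Origin under its middle.
- wrench: Bystander: steel ring wrench, 150 mm long, 6 mm thick, lying flat on the bench.
Mind the look-alikes: they are no part of the job. Of the things shaped like the v_rest, the aluminium one is meant.

How it is judged:
By the outcome, as a careful person would: the job done as asked, in the order asked, and still so for the second after the job is handed in, with the robot touching nothing.
It also fails if it takes over 72 s, if anything falls off the work surface, if the arm or the gripper's body presses on something with over 40 N, if the wrist force passes 120 N, or if a joint passes its speed limit or range.

## Robot

A 6-joint arm with a two-finger parallel gripper is mounted at the origin on the work surface. World frame = base frame: x ahead of the robot, y to its left, z up, the work surface at z = 0. Lengths are in m, angles in degrees, forces in N, time in s.
With the tool pointing down it reaches from about 0.4 to 0.825 m from the base axis. Payload 7 kg.
Tool frame: the origin (TCP) lies midway between the tips of the shut fingers; the grasp point (between the pads) lies 19 mm behind it; z points along the fingers, y is the line along which they close (so a half turn about z gives the same grasp; the last joint's range is limited). The gripper opens to 88 mm and grips with 3 to 60 N. Pads are 19 mm wide; open, the fingers measure 130 mm over their backs; the gripper's body (78 mm by 193 mm) begins 47 mm behind the grasp point.
Start: joints at [87.324, 20.546, 0.682, 0, -70.136, -16.507], TCP at [0.222, 0.637, 0.227] pointing down, gripper open.
Joint ranges: [-176.03, 176.03], [-82.01, 121.73], [-58.28, 71.71], [-173.87, 95.51], [-174.79, -0.11], [-173.66, 173.66]. Speed limits (degrees/s): [136.94, 136.94, 172.46, 180, 180, 180].

## Interface

Orientations are given as [roll, pitch, yaw] about the fixed x, y, z axes, in that order (R = Rz(yaw) Ry(pitch) Rx(roll)).
In Python, from plant import ctrl gives the robot as it stands. The module is installed in compiled form; this text tells all that it offers.
- The arm moves only by the tool send_rows, never from a script. Its argument "plan" is a list that holds one entry, the list of rows, each a list of 6 numbers: the shift along the tool's x, y, z in cm, then the turn, a rotation vector about the tool's x, y, z in degrees. A call has 1 to 8 rows; each row is the pose to reach, as a shift and turn from the pose commanded when the call began, along the tool's axes at that moment; what a row does not reach only later rows make up. A row lasts 1/12 s, in which the tool goes at most 41.7 mm and 7.16 degrees, less where a joint would pass 70% of its speed; a pose out of reach is approached as far as the arm can. A call with a gripper value outside its range is refused whole. "fingers" is the opening, from 0 (shut) to 1 (fully open), set as the call begins (left out, the last holds). The fingers move at their own pace and stop on an object; the grip force is fixed at half the most. Time passes only in rows, so rows that repeat a pose let the fingers close. It gives the time, the measured TCP pose, the force, the opening and the grip force at its end, in the units of the state.
- ctrl.get_obs(): the state, without advancing time (a new reading comes with each control period).
- ctrl.snapshot(name): name is "side" or "top"; returns a dict with "img" (400x640x3 uint8, red, green, blue), "K" (3x3 intrinsics, pixels), "pose" (4x4, takes a point from camera to world coordinates). Camera axes: x right, y down, z forward; pixel columns grow to the right and rows downward; lengths in m; the calibration is good to about 2 mm. A picture is of the moment at which its call begins. There is no depth.
- ctrl.close_job(): hands the job in; it is judged then, once.
The state is a dict: "clock": time; "joint_pos": joint angles; "qvel": joint speeds; "tau": joint torques, N m; "tool_pos": TCP position; "orientation": TCP orientation; "force": force on the tool from outside, world axes, zero at the start; "moment": the same for the moment, N m; "opening": finger opening in m; "gripper_force": force on a finger pad.
Only numpy, scipy, OpenCV 4.12 (cv2) and the standard library are available. Lean on these libraries where they do the work, as an engineer would, in place of code of your own. Each camera call takes 0.05 s, during which the arm holds its last target. There are 200 camera calls.

## Working session

There is one attempt and no reset: what is moved stays moved. The work goes in short steps, Python scripts to look and compute and a tool call to move; the robot and the scene stay as the last step left them, time stands still between calls to the robot, and variables do not carry over. Pictures are saved under pics/ and viewed, at most 11 in all, crops included, and the job is handed in when it is done.

Besides the shell and the picture viewer there is one more tool, called after ">>>" in YAML: its name, and indented under it one key for each argument. send_rows: Moves the arm, as the interface text tells. Its arguments: {"type":"object","properties":{"plan":{"type":"array","items":{"type":"array","items":{"type":"array","items":{"type":"number"}}}},"fingers":{"type":"number"}},"required":["plan"]}

```bash
mkdir -p pics; python3 - <<'E'
from plant import ctrl
import cv2,numpy as np
for n in("side","top"):
    s=ctrl.snapshot(n); cv2.imwrite(f"pics/{n}0.png",s["img"][:,:,::-1]); print(n,s["K"].round(1).tolist(),s["pose"].round(4).tolist())
o=ctrl.get_obs();print(o)
E
```

```text
side [[399.5, 0.0, 320.9], [0.0, 399.5, 199.5], [0.0, 0.0, 1.0]] [[0.8837, -0.3077, 0.3527, 0.0076], [-0.4681, -0.5771, 0.6693, -0.7817], [-0.0023, -0.7565, -0.654, 0.9965], [0.0, 0.0, 0.0, 1.0]]
top [[405.2, 0.0, 321.9], [0.0, 405.2, 198.5], [0.0, 0.0, 1.0]] [[-0.0618, -0.9779, 0.1999, 0.239], [-0.9981, 0.0607, -0.0116, 0.1274], [-0.0008, -0.2002, -0.9797, 1.3177], [0.0, 0.0, 0.0, 1.0]]
{'clock': 0.1, 'joint_pos': array([ 8.73256034e+01,  2.05867353e+01,  6.40728149e-01, -1.77277209e-02,
       -7.01354531e+01, -1.65064856e+01]), 'qvel': array([ 0.03272335, -0.18014275,  0.12793121,  0.06367502,  0.05856905,
       -0.00503562]), 'tau': array([-1.73144112e-03, -5.84163666e+01,  2.93753886e+01,  7.01547682e+00,
        1.02155012e-02, -5.13510838e-05]), 'tool_pos': array([0.22165956, 0.63712185, 0.22573608]), 'orientation': array([ 1.79917161e+02, -7.16750833e-03, -1.91869127e+01]), 'force': array([ 0.47602887, -0.23907226,  0.56941026]), 'moment': array([-0.0063106 , -0.00342732, -0.00284074]), 'gripper_force': 0.0, 'opening': 0.08778252738868793}
```

View pics/side0.png

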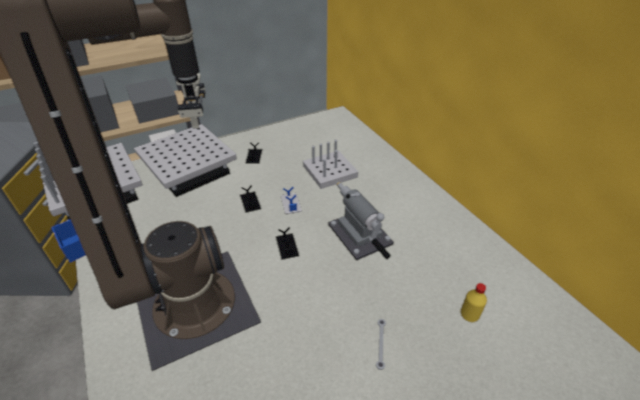

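View pics/top0.png

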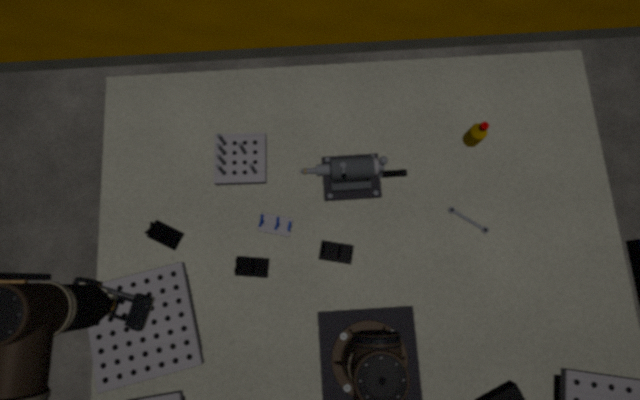

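The side view shows the tailstock at about (362,215), its crank handle at (380,245), and the aluminium V-rest at (290,202). In the top view the tailstock is at (350,175), with the centre pointing left at (305,171), the handle at (395,173) and the V-rest at (276,224). Next I'll enlarge these areas.

```bash
python3 - <<'E'
import cv2,numpy as np
s=cv2.imread("pics/side0.png");t=cv2.imread("pics/top0.png")
r=lambda im,x,y,w,h,k:cv2.resize(im[y:y+h,x:x+w],None,fx=k,fy=k,interpolation=cv2.INTER_CUBIC)
a=r(t,250,140,160,100,5)
cv2.imwrite("pics/tc.png",np.clip(a*1.3,0,255))
cv2.imwrite("pics/sc.png",r(s,270,165,130,100,6))
E
```

```text
[ WARN:0@0.065] global loadsave.cpp:1063 imwrite_ Unsupported depth image for selected encoder is fallbacked to CV_8U.
```

View pics/tc.png

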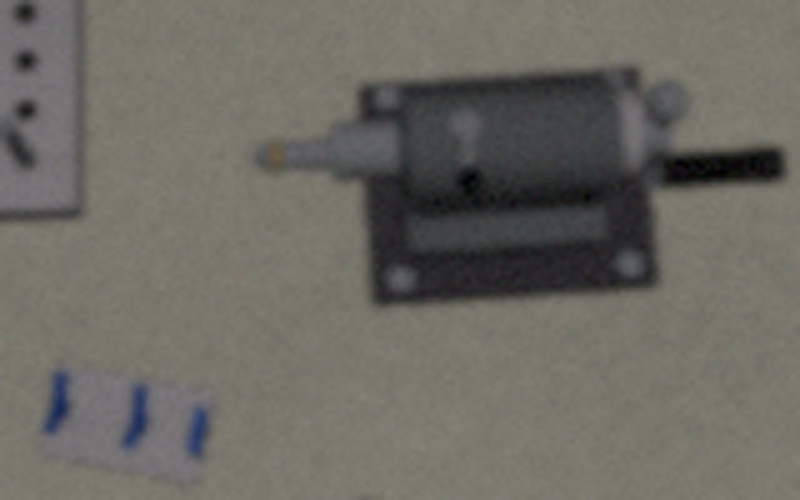

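View pics/sc.png

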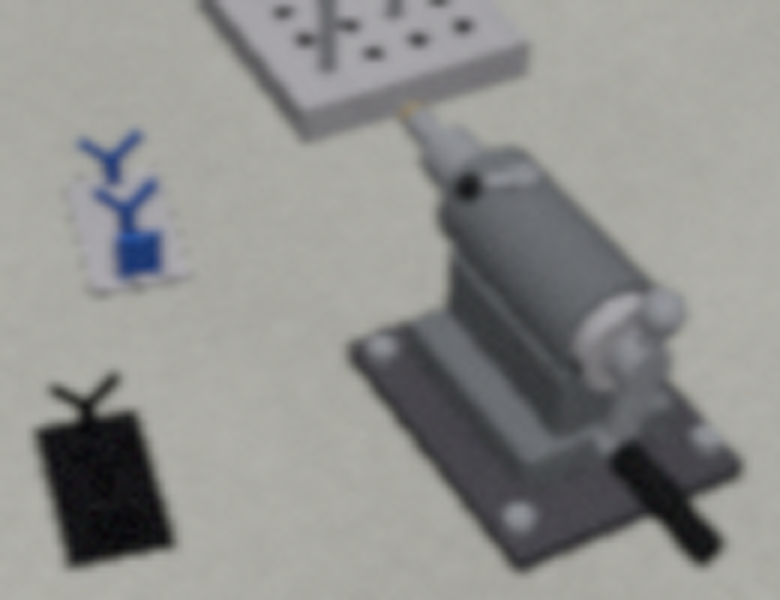

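The crops show the handle low and slightly to the left as seen from the crank end. In the enlarged top view the brass band is at (277,155). The V-rest's point end faces left, the same way as the centre. Now I'll triangulate these points.

```bash
cat > h.py <<'E'
import numpy as np,cv2
C={"side":(np.array([[399.5,0,320.9],[0,399.5,199.5],[0,0,1]]),np.array([[0.8837,-0.3077,0.3527,0.0076],[-0.4681,-0.5771,0.6693,-0.7817],[-0.0023,-0.7565,-0.654,0.9965]])),
"top":(np.array([[405.2,0,321.9],[0,405.2,198.5],[0,0,1]]),np.array([[-0.0618,-0.9779,0.1999,0.239],[-0.9981,0.0607,-0.0116,0.1274],[-0.0008,-0.2002,-0.9797,1.3177]]))}
def ray(n,p):
    K,P=C[n]; return P[:,3],P[:,:3]@np.linalg.solve(K,[p[0],p[1],1])
def onz(n,p,z):
    o,d=ray(n,p); return (o+d*(z-o[2])/d[2])
def tri(pt,ps):
    o1,d1=ray("top",pt);o2,d2=ray("side",ps)
    a=np.linalg.lstsq(np.c_[d1,-d2],o2-o1,rcond=None)[0]
    A,B=o1+a[0]*d1,o2+a[1]*d2
    return (A+B)/2,np.linalg.norm(A-B)
def proj(n,X):
    K,P=C[n];q=K@(P[:,:3].T@(np.asarray(X)-P[:,3]));return q[:2]/q[2]
tc=lambda x,y:((x+.5)/5+250-.5,(y+.5)/5+140-.5)
sc=lambda x,y:((x+.5)/6+270-.5,(y+.5)/6+165-.5)
E
cat > m.py <<'E'
from h import *
np.set_printoptions(precision=4,suppress=True)
s=cv2.imread("pics/side0.png").astype(int);t=cv2.imread("pics/top0.png").astype(int)
def blob(im,m,x0,y0,x1,y1,mn=3):
    k=np.zeros(m.shape,np.uint8);k[y0:y1,x0:x1]=m[y0:y1,x0:x1]
    n,l,st,c=cv2.connectedComponentsWithStats(k)
    return [(tuple(c[i].round(2)),st[i].tolist()) for i in range(1,n) if st[i,4]>=mn]
for n,im in(("top",t),("side",s)):
    b,g,r=im[:,:,0],im[:,:,1],im[:,:,2]
    w=(250,140,410,240) if n=="top" else (270,165,400,265)
    print(n,"blue",blob(im,(b>r+35),*w)); print(" brass",blob(im,(r>b+28),*(w[0],w[1]-10,w[2]-60,w[3]-40) if n=="top" else (330,175,350,190),mn=1))
print("plate top @z0.012",[onz("top",tc(*p),.012)[:2] for p in((360,88),(638,68),(658,285),(375,303))])
print("plate side",[onz("side",sc(*p),.012)[:2] for p in((742,468),(520,570),(350,348))])
print("tri",tri(tc(638,68),sc(742,468)),tri(tc(658,285),sc(520,570)),tri(tc(375,303),sc(350,348)))
print("band",tri(tc(277,155),sc(411,110)))
print("handle out",tri(tc(780,164),sc(706,548)),"in",tri(tc(665,169),sc(628,458)))
print("ball",tri(tc(668,101),sc(662,305)))
print("Vplate",[onz("top",tc(*p),.008)[:2] for p in((62,362),(215,392),(200,482),(40,450))])
print("tips",tri(tc(60,374),sc(142,133)),tri(tc(49,432),sc(80,145)),tri(tc(140,388),sc(157,182)),tri(tc(127,446),sc(95,188)))
print("back",tri(tc(204,406),sc(160,234)),tri(tc(193,455),sc(119,240)))
E
python3 m.py
```

```text
top blue [((np.float64(261.2), np.float64(220.07)), [260, 216, 3, 9, 15]), ((np.float64(276.83), np.float64(223.08)), [275, 219, 4, 10, 12]), ((np.float64(289.0), np.float64(226.0)), [288, 223, 3, 7, 13])]
 brass []
side blue [((np.float64(288.33), np.float64(190.71)), [284, 187, 9, 9, 24]), ((np.float64(292.02), np.float64(203.59)), [286, 195, 11, 16, 90])]
 brass []
plate top @z0.012 [array([0.6468, 0.1042]), array([ 0.6492, -0.0834]), array([ 0.4997, -0.0833]), array([0.4992, 0.1034])]
plate side [array([ 0.6491, -0.0831]), array([ 0.5007, -0.0881]), array([0.5021, 0.104 ])]
tri (array([ 0.649 , -0.0833,  0.0124]), np.float64(0.00024732669083592397)) (array([ 0.5018, -0.0845,  0.0072]), np.float64(0.0024065956904616736)) (array([0.5001, 0.1031, 0.0132]), np.float64(0.0025118860062745708))
band (array([0.5718, 0.1593, 0.126 ]), np.float64(0.0002209787353989807))
handle out (array([ 0.563 , -0.1594,  0.068 ]), np.float64(0.0015510609827726841)) in (array([ 0.5648, -0.0863,  0.065 ]), np.float64(0.0011184360677065515))
ball (array([ 0.5823, -0.076 ,  0.1597]), np.float64(0.0020664547678806034))
Vplate [array([0.4733, 0.3106]), array([0.4473, 0.2115]), array([0.389 , 0.2239]), array([0.4162, 0.3268])]
tips (array([0.4609, 0.3064, 0.0453]), np.float64(0.0038757788886304265)) (array([0.4232, 0.315 , 0.0441]), np.float64(0.0015884804902625118)) (array([0.448 , 0.2558, 0.0478]), np.float64(0.0032183976629676873)) (array([0.411 , 0.2652, 0.0508]), np.float64(0.002887890459471064))
back (array([0.4332, 0.2167, 0.0424]), np.float64(0.0001644577493269443)) (array([0.4057, 0.2241, 0.0422]), np.float64(0.006793269207363546))
```

```bash
cat > g.py <<'E'
import sys,numpy as np
from scipy.spatial.transform import Rotation as R
from plant import ctrl
def show():
    o=ctrl.get_obs();print(round(o["clock"],2),o["tool_pos"].round(4),o["orientation"].round(2),"F",o["force"].round(1),"M",o["moment"].round(2),"op",round(o["opening"],4),"gf",round(o["gripper_force"],1));return o
def rows(*T):
    "T: (x,y,z,yaw) of TCP, tool down -> rows"
    o=show();A=R.from_euler("xyz",o["orientation"],degrees=True)
    for x,y,z,w in T:
        B=R.from_euler("xyz",[180,0,w],degrees=True)
        print(np.r_[A.inv().apply(np.array([x,y,z])-o["tool_pos"])*100,(A.inv()*B).as_rotvec(degrees=True)].round(2).tolist())
if __name__=="__main__": rows(*[tuple(map(float,a.split(","))) for a in sys.argv[1:]])
E
python3 g.py .5635,-.1395,.25,-90
```

```text
0.1 [0.2217 0.6371 0.2257] [ 1.7992e+02 -1.0000e-02 -1.9190e+01] F [ 0.5 -0.2  0.6] M [-0.01 -0.   -0.  ] op 0.0878 gf 0.0
[57.81, 62.12, -2.33, 0.07, -0.06, 70.81]
```

>>> send_rows:
  plan:
    - [[57.8,62.1,-3,0.1,0,70.8],[57.8,62.1,-3,0.1,0,70.8],[57.8,62.1,-3,0.1,0,70.8],[57.8,62.1,-3,0.1,0,70.8],[57.8,62.1,-3,0.1,0,70.8],[57.8,62.1,-3,0.1,0,70.8],[57.8,62.1,-3,0.1,0,70.8],[57.8,62.1,-3,0.1,0,70.8]]
  fingers: 1

```text
clock: 0.77
tool_pos: [0.3562, 0.3305, 0.2383]
orientation: [-179.9, 0.0, -76.8]
force: [1.9, -0.2, 0.1]
opening: 0.0874
gripper_force: 0.0
```

```bash
python3 g.py .5635,-.1395,.25,-90
```

```text
0.77 [0.3562 0.3305 0.2383] [-1.7994e+02  4.0000e-02 -7.6810e+01] F [ 1.9 -0.2  0.1] M [ 0.1  -0.23  0.02] op 0.0874 gf 0.0
[50.49, -9.46, -1.19, -0.06, 0.04, 13.19]
```

>>> send_rows:
  plan:
    - [[49,-9,-1.2,0,0,12],[49,-9,-1.2,0,0,12],[49,-9,-1.2,0,0,12],[49,-9,-1.2,0,0,12],[49,-9,-1.2,0,0,12],[49,-9,-1.2,0,0,12],[49,-9,-1.2,0,0,12],[49,-9,-1.2,0,0,12]]

```text
clock: 1.43
tool_pos: [0.4914, 0.0259, 0.2464]
orientation: [-179.9, 0.1, -88.5]
force: [1.5, -0.7, 0.6]
opening: 0.0878
gripper_force: 0.0
```

```bash
python3 g.py .5635,-.1395,.14,-90
```

```text
1.43 [0.4914 0.0259 0.2464] [-1.7993e+02  7.0000e-02 -8.8460e+01] F [ 1.5 -0.7  0.6] M [ 0.24 -0.25 -0.04] op 0.0878 gf 0.0
[16.74, -6.75, 10.63, -0.07, 0.07, 1.54]
```

>>> send_rows:
  plan:
    - [[15.5,-6.5,0,0,0,1.2],[15.5,-6.5,0,0,0,1.2],[15.5,-6.5,0,0,0,1.2],[15.5,-6.5,0,0,0,1.2],[15.5,-6.5,0,0,0,1.2],[15.5,-6.5,0,0,0,1.2],[15.5,-6.5,0,0,0,1.2],[15.5,-6.5,0,0,0,1.2]]

```text
clock: 2.1
tool_pos: [0.5598, -0.1244, 0.246]
orientation: [-180.0, 0.1, -89.6]
force: [0.7, 0.5, -0.3]
opening: 0.088
gripper_force: 0.0
```

```bash
python3 g.py .5635,-.1395,.14,-90 .5635,-.1395,.045,-90
```

```text
2.1 [ 0.5598 -0.1244  0.246 ] [-1.7996e+02  6.0000e-02 -8.9640e+01] F [ 0.7  0.5 -0.3] M [0.09 0.   0.05] op 0.088 gf 0.0
[1.52, -0.35, 10.6, -0.04, 0.06, 0.36]
[1.53, -0.34, 20.1, -0.04, 0.06, 0.36]
```

>>> send_rows:
  plan:
    - [[1.5,-0.35,2,0,0,0.3],[1.5,-0.35,6,0,0,0.3],[1.5,-0.35,10,0,0,0.3],[1.5,-0.35,13,0,0,0.3],[1.5,-0.35,16,0,0,0.3],[1.5,-0.35,18.5,0,0,0.3],[1.5,-0.35,20.1,0,0,0.3],[1.5,-0.35,20.1,0,0,0.3]]

```text
clock: 2.77
tool_pos: [0.5615, -0.1384, 0.042]
orientation: [179.7, 0.1, -89.9]
force: [-1.1, -0.4, -0.5]
opening: 0.0878
gripper_force: 0.0
```

>>> send_rows:
  plan:
    - [[0,0,0,0,0,0]]

```text
clock: 2.85
tool_pos: [0.5638, -0.1388, 0.0452]
orientation: [180.0, 0.0, -89.9]
force: [1.0, -0.6, 1.4]
opening: 0.0879
gripper_force: 0.0
```

```bash
python3 - <<'E'
from g import *;import cv2
show();ims=[]
for n,x,y in(("side",330,200),("top",340,130)):
    im=ctrl.snapshot(n)["img"][:,:,::-1][y:y+80,x:x+80];ims.append(cv2.resize(im,None,fx=5,fy=5,interpolation=cv2.INTER_CUBIC))
cv2.imwrite("pics/a.png",np.hstack(ims))
E
```

```text
2.85 [ 0.5638 -0.1388  0.0452] [ 1.7999e+02  4.0000e-02 -8.9850e+01] F [ 1.  -0.6  1.4] M [ 0.13 -0.06 -0.01] op 0.0879 gf 0.0
```

View pics/a.png

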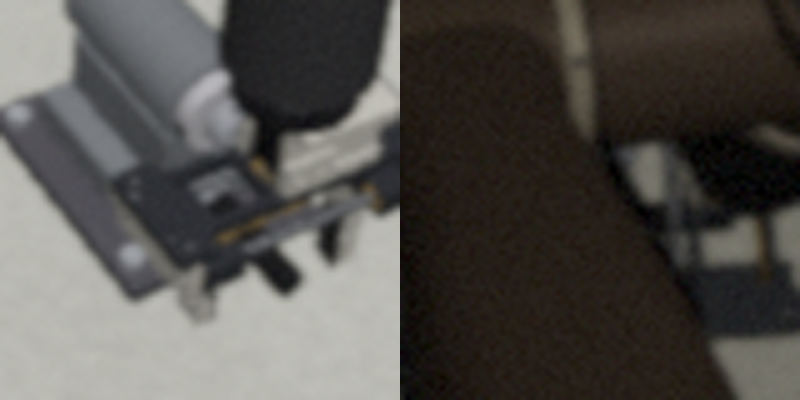

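The side crop shows the handle end at about (280,270), between the two open fingers. I'll close gently.

>>> send_rows:
  plan:
    - [[0,0,0,0,0,0],[0,0,0,0,0,0],[0,0,0,0,0,0],[0,0,0,0,0,0],[0,0,0,0,0,0],[0,0,0,0,0,0],[0,0,0,0,0,0],[0,0,0,0,0,0]]
  fingers: 0.24

```text
clock: 3.62
tool_pos: [0.564, -0.1401, 0.0451]
orientation: [-180.0, 0.1, -90.0]
force: [0.6, -0.6, -0.3]
opening: 0.04
gripper_force: 0.0
```

```bash
python3 g.py
```

```text
3.62 [ 0.564  -0.1401  0.0451] [-1.7995e+02  5.0000e-02 -8.9980e+01] F [ 0.6 -0.6 -0.3] M [ 0.03 -0.07 -0.01] op 0.04 gf 0.0
```

>>> send_rows:
  plan:
    - [[0,0,0,0,0,0],[0,0,0,0,0,0],[0,0,0,0,0,0],[0,0,0,0,0,0],[0,0,0,0,0,0]]

```text
clock: 4.03
tool_pos: [0.5645, -0.14, 0.0453]
orientation: [-179.9, 0.0, -90.0]
force: [0.8, -0.5, 0.0]
opening: 0.0214
gripper_force: 18.8
```

```bash
python3 g.py
```

```text
4.03 [ 0.5645 -0.14    0.0453] [-1.799e+02  5.000e-02 -8.997e+01] F [ 0.8 -0.5  0. ] M [-0.05 -0.57 -0.04] op 0.0214 gf 18.8
```

```bash
python3 - <<'E'
import numpy as np
f=lambda a:55*np.array([np.cos(np.radians(a)),np.sin(np.radians(a))])/10
for a,b in((-99.5,0),(0,90),(90,180),(180,270),(270,360)):
    print(a,b,[[0,*(-(f(t)-f(a))).round(2).tolist(),0,0,0] for t in np.linspace(a,b,9)[1:]])
E
```

```text
-99.5 0 [[0, -1.19, 0.07, 0, 0, 0], [0, -2.37, -0.12, 0, 0, 0], [0, -3.47, -0.56, 0, 0, 0], [0, -4.46, -1.23, 0, 0, 0], [0, -5.28, -2.09, 0, 0, 0], [0, -5.9, -3.11, 0, 0, 0], [0, -6.28, -4.24, 0, 0, 0], [0, -6.41, -5.42, 0, 0, 0]]
0 90 [[0, 0.11, -1.07, 0, 0, 0], [0, 0.42, -2.1, 0, 0, 0], [0, 0.93, -3.06, 0, 0, 0], [0, 1.61, -3.89, 0, 0, 0], [0, 2.44, -4.57, 0, 0, 0], [0, 3.4, -5.08, 0, 0, 0], [0, 4.43, -5.39, 0, 0, 0], [0, 5.5, -5.5, 0, 0, 0]]
90 180 [[0, 1.07, 0.11, 0, 0, 0], [0, 2.1, 0.42, 0, 0, 0], [0, 3.06, 0.93, 0, 0, 0], [0, 3.89, 1.61, 0, 0, 0], [0, 4.57, 2.44, 0, 0, 0], [0, 5.08, 3.4, 0, 0, 0], [0, 5.39, 4.43, 0, 0, 0], [0, 5.5, 5.5, 0, 0, 0]]
180 270 [[0, -0.11, 1.07, 0, 0, 0], [0, -0.42, 2.1, 0, 0, 0], [0, -0.93, 3.06, 0, 0, 0], [0, -1.61, 3.89, 0, 0, 0], [0, -2.44, 4.57, 0, 0, 0], [0, -3.4, 5.08, 0, 0, 0], [0, -4.43, 5.39, 0, 0, 0], [0, -5.5, 5.5, 0, 0, 0]]
270 360 [[0, -1.07, -0.11, 0, 0, 0], [0, -2.1, -0.42, 0, 0, 0], [0, -3.06, -0.93, 0, 0, 0], [0, -3.89, -1.61, 0, 0, 0], [0, -4.57, -2.44, 0, 0, 0], [0, -5.08, -3.4, 0, 0, 0], [0, -5.39, -4.43, 0, 0, 0], [0, -5.5, -5.5, 0, 0, 0]]
```

>>> send_rows:
  plan:
    - [[0,-1.2,0.1,0,0,0],[0,-2.4,-0.1,0,0,0],[0,-3.5,-0.6,0,0,0],[0,-4.5,-1.2,0,0,0]]

```text
clock: 4.37
tool_pos: [0.608, -0.1408, 0.0554]
orientation: [179.8, 0.0, -90.0]
force: [4.8, -4.2, -9.6]
opening: 0.0213
gripper_force: 20.8
```

```bash
python3 g.py
```

```text
4.37 [ 0.608  -0.1408  0.0554] [ 1.7985e+02  2.0000e-02 -9.0020e+01] F [ 4.8 -4.2 -9.6] M [-1.51 -1.41 -0.03] op 0.0213 gf 20.8
```

>>> send_rows:
  plan:
    - [[0,-0.8,-0.9,0,0,0],[0,-1.45,-1.9,0,0,0],[0,-1.8,-3.0,0,0,0],[0,-1.95,-4.2,0,0,0],[0,-1.95,-4.2,0,0,0]]

```text
clock: 4.78
tool_pos: [0.6316, -0.1402, 0.1019]
orientation: [-179.6, 0.0, -89.9]
force: [5.7, -2.7, 2.0]
opening: 0.021
gripper_force: 20.9
```

```bash
python3 g.py
```

```text
4.78 [ 0.6316 -0.1402  0.1019] [-1.7961e+02  2.0000e-02 -8.9950e+01] F [ 5.7 -2.7  2. ] M [-1.   -2.34 -0.16] op 0.021 gf 20.9
```

>>> send_rows:
  plan:
    - [[0,-0.05,-1.05,0,0,0],[0,0.2,-2.1,0,0,0],[0,0.7,-3.05,0,0,0],[0,1.4,-3.9,0,0,0],[0,2.2,-4.6,0,0,0],[0,3.2,-5.1,0,0,0],[0,4.2,-5.4,0,0,0],[0,5.3,-5.5,0,0,0]]

```text
clock: 5.45
tool_pos: [0.5741, -0.14, 0.1543]
orientation: [-180.0, 0.1, -90.0]
force: [2.8, 0.7, -2.1]
opening: 0.0214
gripper_force: 20.9
```

```bash
python3 g.py
```

```text
5.45 [ 0.5741 -0.14    0.1543] [-1.7995e+02  7.0000e-02 -8.9990e+01] F [ 2.8  0.7 -2.1] M [ 0.28 -1.03 -0.06] op 0.0214 gf 20.9
```

>>> send_rows:
  plan:
    - [[0,1.1,0.1,0,0,0],[0,2.1,0.4,0,0,0],[0,3.05,0.95,0,0,0],[0,3.9,1.6,0,0,0],[0,4.55,2.45,0,0,0],[0,5.05,3.4,0,0,0],[0,5.4,4.4,0,0,0],[0,5.5,5.5,0,0,0]]

```text
clock: 6.12
tool_pos: [0.5216, -0.1399, 0.0996]
orientation: [-179.7, 0.0, -89.9]
force: [5.7, 2.0, 1.3]
opening: 0.0209
gripper_force: 21.0
```

```bash
python3 g.py
```

```text
6.12 [ 0.5216 -0.1399  0.0996] [-1.797e+02  5.000e-02 -8.995e+01] F [5.7 2.  1.3] M [ 0.75 -2.49 -0.19] op 0.0209 gf 21.0
```

>>> send_rows:
  plan:
    - [[0,-0.2,1.1,0,0,0],[0,-0.5,2.1,0,0,0],[0,-1.0,3.05,0,0,0],[0,-1.7,3.9,0,0,0],[0,-2.5,4.55,0,0,0],[0,-3.5,5.1,0,0,0],[0,-4.5,5.4,0,0,0],[0,-5.6,5.5,0,0,0]]

```text
clock: 6.78
tool_pos: [0.576, -0.1397, 0.0429]
orientation: [179.9, 0.1, -90.0]
force: [-2.5, 6.8, 8.2]
opening: 0.021
gripper_force: 21.0
```

```bash
python3 g.py
```

```text
6.78 [ 0.576  -0.1397  0.0429] [ 1.7986e+02  7.0000e-02 -8.9970e+01] F [-2.5  6.8  8.2] M [2.1  0.68 0.13] op 0.021 gf 21.0
```

>>> send_rows:
  plan:
    - [[0,-1.05,-0.2,0,0,0],[-0.1,-2.1,-0.5,0,0,0],[-0.1,-3.05,-1.0,0,0,0],[-0.1,-3.9,-1.7,0,0,0],[-0.1,-4.55,-2.5,0,0,0],[-0.1,-5.1,-3.5,0,0,0],[-0.1,-5.4,-4.5,0,0,0],[-0.1,-5.5,-5.6,0,0,0]]

```text
clock: 7.45
tool_pos: [0.6318, -0.14, 0.0984]
orientation: [179.9, -0.0, -90.0]
force: [4.6, -2.7, -2.6]
opening: 0.0215
gripper_force: 20.8
```

```bash
python3 g.py
```

```text
7.45 [ 0.6318 -0.14    0.0984] [ 1.7991e+02 -1.0000e-02 -9.0000e+01] F [ 4.6 -2.7 -2.6] M [-1.01 -1.66 -0.06] op 0.0215 gf 20.8
```

>>> send_rows:
  plan:
    - [[0,0.1,-1.05,0,0,0],[0,0.4,-2.1,0,0,0],[0,0.9,-3.05,0,0,0],[0,1.6,-3.9,0,0,0],[0,2.4,-4.6,0,0,0],[0,3.4,-5.1,0,0,0],[0,4.4,-5.4,0,0,0],[0,5.5,-5.5,0,0,0]]

```text
clock: 8.12
tool_pos: [0.5751, -0.1394, 0.1549]
orientation: [-180.0, 0.0, -90.0]
force: [2.8, -2.6, -2.5]
opening: 0.0214
gripper_force: 20.9
```

```bash
python3 g.py
```

```text
8.12 [ 0.5751 -0.1394  0.1549] [-1.800e+02  4.000e-02 -8.999e+01] F [ 2.8 -2.6 -2.5] M [-1.2  -0.95 -0.08] op 0.0214 gf 20.9
```

>>> send_rows:
  plan:
    - [[0,1.1,0.1,0,0,0],[0,2.1,0.4,0,0,0],[0,3.05,0.95,0,0,0],[0,3.9,1.6,0,0,0],[0,4.55,2.45,0,0,0],[0,5.05,3.4,0,0,0],[0,5.4,4.4,0,0,0],[0,5.5,5.5,0,0,0]]

```text
clock: 8.78
tool_pos: [0.5214, -0.1395, 0.1006]
orientation: [-179.8, 0.0, -90.0]
force: [3.3, -5.1, 3.2]
opening: 0.0215
gripper_force: 21.0
```

```bash
python3 g.py
```

```text
8.78 [ 0.5214 -0.1395  0.1006] [-1.7981e+02  1.0000e-02 -8.9970e+01] F [ 3.3 -5.1  3.2] M [-1.74 -1.41 -0.28] op 0.0215 gf 21.0
```

>>> send_rows:
  plan:
    - [[0.05,-0.1,1.1,0,0,0],[0.1,-0.4,2.1,0,0,0],[0.1,-0.9,3.05,0,0,0],[0.1,-1.6,3.9,0,0,0],[0.1,-2.4,4.55,0,0,0],[0.1,-3.4,5.0,0,0,0],[0.1,-4.4,5.3,0,0,0],[0.1,-5.5,5.4,0,0,0]]

```text
clock: 9.45
tool_pos: [0.5726, -0.1399, 0.0439]
orientation: [179.6, 0.1, -90.0]
force: [-8.1, -1.7, 0.5]
opening: 0.0212
gripper_force: 21.6
```

```bash
python3 g.py
```

```text
9.45 [ 0.5726 -0.1399  0.0439] [ 1.7958e+02  8.0000e-02 -9.0010e+01] F [-8.1 -1.7  0.5] M [-0.26  2.64  0.38] op 0.0212 gf 21.6
```

>>> send_rows:
  plan:
    - [[0,-1.05,-0.1,0,0,0],[0,-2.1,-0.4,0,0,0],[0,-3.05,-0.95,0,0,0],[0,-3.9,-1.6,0,0,0]]

```text
clock: 9.78
tool_pos: [0.611, -0.1407, 0.058]
orientation: [179.5, 0.1, -90.1]
force: [-0.3, -7.2, -13.5]
opening: 0.0214
gripper_force: 21.1
```

```bash
python3 g.py
```

```text
9.78 [ 0.611  -0.1407  0.058 ] [ 1.7945e+02  5.0000e-02 -9.0060e+01] F [ -0.3  -7.2 -13.5] M [-2.57  0.08  0.14] op 0.0214 gf 21.1
```

>>> send_rows:
  plan:
    - [[0,-0.65,-0.85,0,0,0],[0,-1.15,-1.8,0,0,0],[0,-1.5,-2.8,0,0,0],[0,-1.6,-3.9,0,0,0]]

```text
clock: 10.12
tool_pos: [0.6316, -0.1401, 0.0986]
orientation: [179.9, 0.1, -90.0]
force: [7.5, -2.3, -10.8]
opening: 0.0212
gripper_force: 20.8
```

```bash
python3 g.py
```

```text
10.12 [ 0.6316 -0.1401  0.0986] [ 1.7994e+02  7.0000e-02 -9.0030e+01] F [  7.5  -2.3 -10.8] M [-1.14 -2.4  -0.15] op 0.0212 gf 20.8
```

Resistance is about 11 N and still building (2.25 turns).

>>> send_rows:
  plan:
    - [[0,0.1,-1.05,0,0,0],[0,0.35,-2.1,0,0,0],[0,0.85,-3.1,0,0,0],[0,1.5,-3.95,0,0,0]]

```text
clock: 10.45
tool_pos: [0.6153, -0.1395, 0.1402]
orientation: [179.9, 0.1, -90.0]
force: [-0.1, 1.9, -4.0]
opening: 0.0212
gripper_force: 20.9
```

```bash
python3 g.py
```

```text
10.45 [ 0.6153 -0.1395  0.1402] [ 1.7993e+02  1.0000e-01 -8.9990e+01] F [-0.1  1.9 -4. ] M [ 0.75  0.07 -0.  ] op 0.0212 gf 20.9
```

```bash
python3 - <<'E'
from g import *;import cv2
show();ims=[]
for n,x,y in(("side",320,170),("top",290,140)):
    f=ctrl.snapshot(n)["img"][:,:,::-1];cv2.imwrite(f"pics/b_{n}.png",f)
    ims.append(cv2.resize(f[y:y+50,x:x+50],None,fx=8,fy=8,interpolation=cv2.INTER_CUBIC))
cv2.imwrite("pics/b.png",np.hstack(ims))
E
```

```text
10.45 [ 0.6153 -0.1395  0.1402] [ 1.7993e+02  1.0000e-01 -8.9990e+01] F [-0.1  1.9 -4. ] M [ 0.75  0.07 -0.  ] op 0.0212 gf 20.9
```

View pics/b.png

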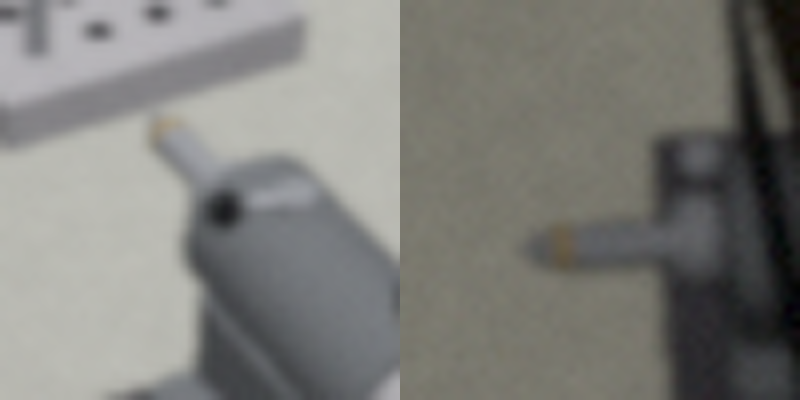

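```bash
python3 - <<'E'
from h import *
p=lambda x,y,ox,oy:((x+.5)/8+ox-.5,(y+.5)/8+oy-.5)
a=p(164,245,290,140);b=p(168,128,320,170)
print(tri(a,b)); print(onz("top",a,.125),onz("top",tc(277,155),.125), "tip",onz("top",p(125,248,290,140),.118),onz("top",tc(253,156),.118))
E
```

```text
(array([0.57267783, 0.14382688, 0.12468951]), np.float64(0.0001582699671019658))
[0.57251319 0.14384775 0.125     ] [0.57217041 0.1593192  0.125     ] tip [0.57420899 0.15892649 0.118     ] [0.57440456 0.17422511 0.118     ]
```

Resistance dropped from about 11 N to 2.7 N. The brass band has moved back only 15.4 mm for about 24 mm of winding, so the centre is loose and roughly 8.6 mm out. I'll let go of the crank and lift clear.

>>> send_rows:
  plan:
    - [[0,0,0,0,0,0],[0,0,0,0,0,0],[0,0,0,0,0,0],[0,0,0,0,0,0],[0,0,-1.5,0,0,0],[0,0,-4,0,0,0],[0,0,-8,0,0,0],[0,0,-11,0,0,0]]
  fingers: 1

```text
clock: 11.22
tool_pos: [0.6167, -0.1405, 0.2529]
orientation: [-179.9, 0.0, -90.0]
force: [0.5, 0.1, 1.4]
opening: 0.0686
gripper_force: 0.0
```

```bash
python3 g.py .574,.1295,.25,-90 .574,.1295,.099,-90
```

```text
11.22 [ 0.6167 -0.1405  0.2529] [-1.7991e+02  1.0000e-02 -8.9960e+01] F [0.5 0.1 1.4] M [ 0.05 -0.32 -0.02] op 0.0686 gf 0.0
[-27.0, 4.26, 0.28, -0.09, 0.01, 0.04]
[-27.0, 4.28, 15.38, -0.09, 0.01, 0.04]
```

>>> send_rows:
  plan:
    - [[-27,4.3,0,0,0,0],[-27,4.3,0,0,0,0],[-27,4.3,0,0,0,0],[-27,4.3,0,0,0,0],[-27,4.3,0,0,0,0],[-27,4.3,0,0,0,0],[-27,4.3,0,0,0,0],[-27,4.3,0,0,0,0]]

```text
clock: 11.88
tool_pos: [0.5729, 0.1341, 0.2509]
orientation: [-179.9, 0.1, -89.8]
force: [0.5, -1.2, -0.4]
opening: 0.0875
gripper_force: 0.0
```

```bash
python3 g.py .574,.1295,.25,-90 .574,.1295,.099,-90; python3 - <<'E'
from plant import ctrl
import cv2,numpy as np
f=ctrl.snapshot("side")["img"][:,:,::-1]
cv2.imwrite("pics/c.png",cv2.resize(f[110:240,270:400],None,fx=4.5,fy=4.5,interpolation=cv2.INTER_CUBIC))
E
```

```text
11.88 [0.5729 0.1341 0.2509] [-1.7991e+02  1.0000e-01 -8.9750e+01] F [ 0.5 -1.2 -0.4] M [-0.01 -0.11 -0.  ] op 0.0875 gf 0.0
[0.46, -0.11, 0.09, -0.09, 0.1, 0.25]
[0.48, -0.09, 15.19, -0.09, 0.1, 0.25]
```

View pics/c.png

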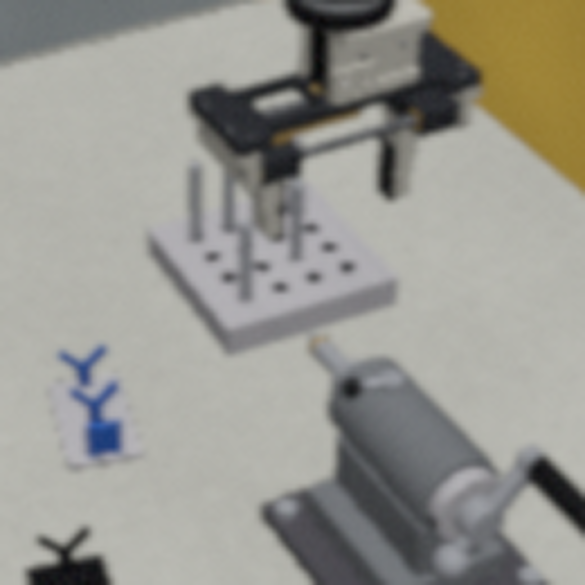

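The gripper is over the nose, and the crank handle is free, up and to the right. The nearest blanks have their bases at about (246,300) and (297,258) in this crop. I'll compute their clearance while the arm settles.

>>> send_rows:
  plan:
    - [[0,0,0,0,0,0],[0,0,0,0,0,0]]

```text
clock: 12.1
tool_pos: [0.5734, 0.1292, 0.2508]
orientation: [-179.9, 0.0, -90.0]
force: [0.0, 1.1, -0.8]
opening: 0.0879
gripper_force: 0.0
```

```bash
python3 g.py .574,.1295,.16,-90 .574,.1295,.099,-90; python3 - <<'E'
from h import *
p=lambda x,y:((x+.5)/4.5+270-.5,(y+.5)/4.5+110-.5)
for q in((195,238),(246,298),(297,256),(228,230)):print(onz("side",p(*q),.03).round(3))
for q in((246,230),(297,187),(195,165)):print("top@.13",onz("side",p(*q),.13).round(3))
E
```

```text
12.1 [0.5734 0.1292 0.2508] [-1.7995e+02  4.0000e-02 -9.0000e+01] F [ 0.   1.1 -0.8] M [ 0.06 -0.   -0.04] op 0.0879 gf 0.0
[-0.02, -0.05, 9.08, -0.05, 0.04, -0.0]
[-0.02, -0.05, 15.18, -0.05, 0.04, -0.0]
[0.609 0.43  0.03 ]
[0.608 0.328 0.03 ]
[0.678 0.361 0.03 ]
[0.642 0.427 0.03 ]
top@.13 [0.59  0.295 0.13 ]
top@.13 [0.658 0.33  0.13 ]
top@.13 [0.597 0.402 0.13 ]
```

>>> send_rows:
  plan:
    - [[0,0,3,0,0,0],[0,0,6.5,0,0,0],[0,0,9.5,0,0,0],[0,0,12,0,0,0],[0,0,14,0,0,0],[0,0,15.2,0,0,0],[0,0,15.2,0,0,0],[0,0,15.2,0,0,0]]
  fingers: 0.45

```text
clock: 12.77
tool_pos: [0.5735, 0.1287, 0.0986]
orientation: [180.0, -0.0, -90.1]
force: [0.6, -0.6, -0.2]
opening: 0.0413
gripper_force: 0.0
```

>>> send_rows:
  plan:
    - [[0,0,0,0,0,0],[0,0,0,0,0,0],[0,0,0,0,0,0],[0,0,0,0,0,0],[0,0,0,0,0,0],[0,0,0,0,0,0],[0,0,0,0,0,0],[0,0,0,0,0,0]]
  fingers: 0

```text
clock: 13.43
tool_pos: [0.575, 0.1304, 0.1001]
orientation: [-179.8, 0.1, -89.9]
force: [4.9, -2.0, 2.4]
opening: 0.0172
gripper_force: 29.9
```

```bash
python3 g.py
```

```text
13.43 [0.575  0.1304 0.1001] [-1.7975e+02  1.0000e-01 -8.9930e+01] F [ 4.9 -2.   2.4] M [-0.5  -1.83  0.07] op 0.0172 gf 29.9
```

>>> send_rows:
  plan:
    - [[0,-0.1,0,0,0,0],[-0.3,-0.2,0,0,0,0],[-0.6,-0.2,0,0,0,0],[-1,-0.2,0,0,0,0],[-1.5,-0.2,0,0,0,0],[-2,-0.2,0,0,0,0],[-2.5,-0.2,0,0,0,0],[-3,-0.2,0,0,0,0]]

```text
clock: 14.1
tool_pos: [0.5745, 0.1592, 0.0986]
orientation: [179.9, -0.0, -90.0]
force: [0.1, -1.6, 0.4]
opening: 0.0173
gripper_force: 29.9
```

```bash
python3 g.py; python3 - <<'E'
from plant import ctrl
import cv2,numpy as np
f=ctrl.snapshot("side")["img"][:,:,::-1]
cv2.imwrite("pics/d.png",cv2.resize(f[130:230,280:400],None,fx=5,fy=5,interpolation=cv2.INTER_CUBIC))
E
```

```text
14.1 [0.5745 0.1592 0.0986] [ 1.7995e+02 -2.0000e-02 -9.0020e+01] F [ 0.1 -1.6  0.4] M [-0.52 -0.18  0.03] op 0.0173 gf 29.9
```

View pics/d.png

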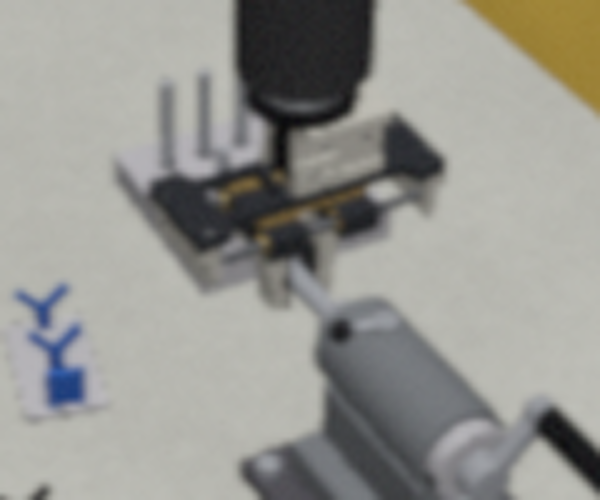

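The shank is visible at (310,288), between the fingers and the quill, and the force is low, so it is coming out. I'll keep drawing it straight.

>>> send_rows:
  plan:
    - [[-0.5,0,0,0,0,0],[-1.2,0,0,0,0,0],[-2,0,0,0,0,0],[-2.8,0,0,0,0,0],[-3.6,0,0,0,0,0],[-4.4,0,0,0,0,0],[-5.2,0,0,0,0,0],[-5.8,0,0,0,0,0]]

```text
clock: 14.82
tool_pos: [0.5753, 0.2193, 0.0988]
orientation: [-179.9, 0.1, -89.9]
force: [0.9, -0.1, -2.5]
opening: 0.0174
gripper_force: 29.9
```

```bash
python3 g.py; python3 - <<'E'
from plant import ctrl
import cv2,numpy as np
f=ctrl.snapshot("side")["img"][:,:,::-1];cv2.imwrite("pics/e1.png",f)
t=ctrl.snapshot("top")["img"][:,:,::-1]
r=lambda a:cv2.resize(a,None,fx=5,fy=5,interpolation=cv2.INTER_CUBIC)
cv2.imwrite("pics/e.png",np.hstack([r(f[150:230,300:380]),np.clip(r(t[130:210,260:340])*1.3,0,255).astype(np.uint8)]))
E
```

```text
14.82 [0.5753 0.2193 0.0988] [-1.7994e+02  7.0000e-02 -8.9950e+01] F [ 0.9 -0.1 -2.5] M [ 0.12 -0.08 -0.03] op 0.0174 gf 29.9
```

View pics/e.png

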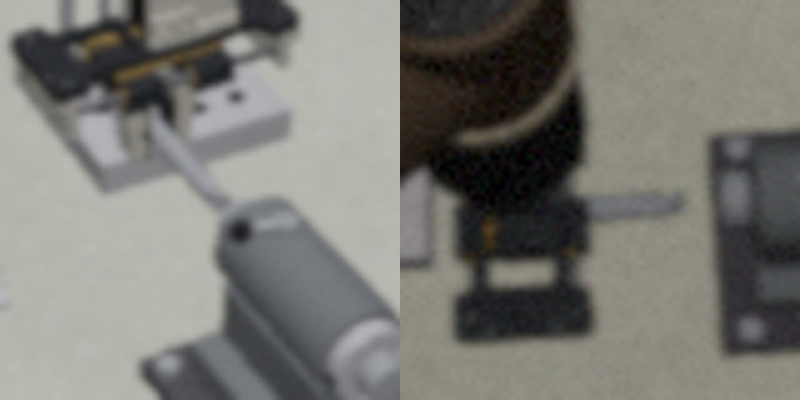

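```bash
python3 - <<'E'
from h import *
p=lambda x,y,ox,oy:((x+.5)/5+ox-.5,(y+.5)/5+oy-.5)
print(onz("top",p(282,203,260,130),.118),tri(p(282,203,260,130),p(228,205,300,150)))
E
python3 g.py .5755,.219,.20,-90 .4476,.3315,.20,-104.6
```

```text
[0.5733019 0.1257771 0.118    ] (array([0.57754983, 0.12482429, 0.112904  ]), np.float64(0.005766701093583505))
14.92 [0.5754 0.2192 0.0988] [-1.7994e+02  6.0000e-02 -8.9920e+01] F [ 0.5 -1.3 -1.8] M [ 0.05 -0.02  0.05] op 0.017 gf 29.9
[0.01, -0.02, -10.12, -0.06, 0.06, 0.08]
[-11.26, 12.75, -10.12, -0.05, 0.07, 14.68]
```

>>> send_rows:
  plan:
    - [[0,0,-3,0,0,0],[0,0,-6,0,0,0],[-1,1,-9,0,0,0],[-4,4,-9,0,0,4],[-7,7.5,-9,0,0,8],[-9.5,10.5,-9,0,0,12],[-11,12,-9,0,0,14.7],[-11.2,12.6,-9,0,0,14.7]]

```text
clock: 15.58
tool_pos: [0.447, 0.3321, 0.1893]
orientation: [-180.0, 0.1, -104.7]
force: [0.3, -0.2, -2.0]
opening: 0.0173
gripper_force: 29.9
```

>>> send_rows:
  plan:
    - [[0,0,2,0,0,0],[0,0,5,0,0,0],[0,0,8,0,0,0],[0,0,10,0,0,0],[0,0,11.5,0,0,0],[0,0,12,0,0,0],[0,0,12,0,0,0],[0,0,12,0,0,0]]

```text
clock: 16.25
tool_pos: [0.4498, 0.3301, 0.0695]
orientation: [-179.9, 0.1, -104.7]
force: [-0.1, -0.4, -1.2]
opening: 0.0171
gripper_force: 29.9
```

```bash
python3 g.py .449,.331,.035,-104.6 .449,.331,.0235,-104.6; python3 - <<'E'
from plant import ctrl
import cv2,numpy as np
f=ctrl.snapshot("side")["img"][:,:,::-1];cv2.imwrite("pics/f1.png",f)
t=ctrl.snapshot("top")["img"][:,:,::-1]
r=lambda a:cv2.resize(a,None,fx=7,fy=7,interpolation=cv2.INTER_CUBIC)
cv2.imwrite("pics/f.png",np.hstack([r(f[160:217,262:319]),np.clip(r(t[195:252,240:297])*1.3,0,255).astype(np.uint8)]))
E
```

```text
16.25 [0.4498 0.3301 0.0695] [-1.7993e+02  8.0000e-02 -1.0467e+02] F [-0.1 -0.4 -1.2] M [ 0.19 -0.1  -0.01] op 0.0171 gf 29.9
[-0.06, 0.11, 3.45, -0.07, 0.08, -0.07]
[-0.06, 0.11, 4.6, -0.07, 0.08, -0.07]
```

View pics/f.png

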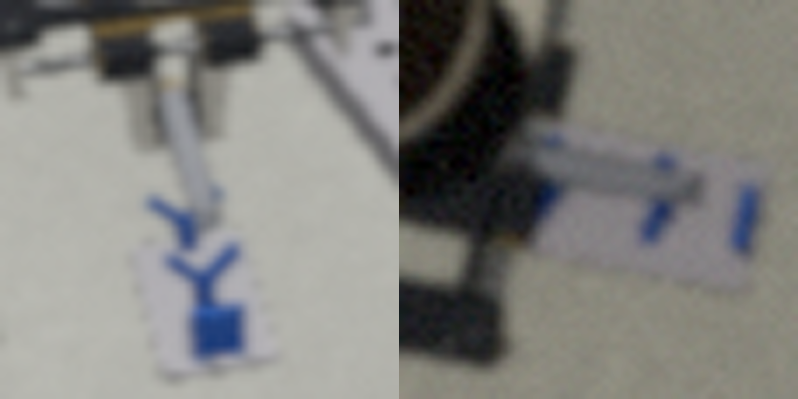

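```bash
python3 - <<'E'
from h import *
p=lambda x,y,ox,oy:((x+.5)/7+ox-.5,(y+.5)/7+oy-.5)
u=np.array([.252,.968]);v=np.array([u[1],-u[0]]);O=np.array([.4416,.3083])
f=lambda X:(np.dot(X[:2]-O,v)*1e3,np.dot(X[:2]-O,u)*1e3,X[2])
for z in(.080,.0885):print(f(onz("top",p(298,187,240,195),z)))
T,e=tri(p(298,187,240,195),p(207,220,262,160));print(T,e,f(T))
print("tcp",f(np.array([.4498,.3301,.0695])))
for q in((149,141),(148,197),(266,160),(250,238)): print(f(onz("top",p(*q,240,195),.047)))
E
```

```text
(np.float64(3.7659662478306837), np.float64(-70.1326601461176), np.float64(0.08000000000000007))
(np.float64(2.706326825429026), np.float64(-71.20423386249314), np.float64(0.08850000000000002))
[0.42599056 0.2388788  0.08799679] 0.0007640573015806254 (np.float64(2.3842081801086388), np.float64(-71.13330245111), np.float64(0.08799678586730653))
tcp (np.float64(2.443999999999989), np.float64(23.168799999999983), np.float64(0.0695))
(np.float64(15.522270591381895), np.float64(4.832980215024389), np.float64(0.04699999999999993))
(np.float64(-9.564162748800893), np.float64(-0.3927045518553867), np.float64(0.04699999999999993))
(np.float64(17.172666872334034), np.float64(-49.13575584313247), np.float64(0.04699999999999993))
(np.float64(-18.936352552806525), np.float64(-49.63332325026422), np.float64(0.04699999999999993))
```

The centre is level, in line with the rest and about 2 mm to one side. The stud tip is about 71 mm behind the seat. I'll correct 1.5 mm and lower gently.

>>> send_rows:
  plan:
    - [[0,0.15,0.5,0,0,0],[0,0.15,1.2,0,0,0],[0,0.15,2,0,0,0],[0,0.15,2.7,0,0,0],[0,0.15,3.2,0,0,0],[0,0.15,3.6,0,0,0],[0,0.15,3.9,0,0,0],[0,0.15,3.9,0,0,0]]

```text
clock: 17.02
tool_pos: [0.4477, 0.33, 0.0291]
orientation: [-180.0, -0.0, -104.7]
force: [-0.1, 0.0, -1.0]
opening: 0.0172
gripper_force: 29.9
```

>>> send_rows:
  plan:
    - [[0,0,0.1,0,0,0],[0,0,0.2,0,0,0],[0,0,0.3,0,0,0],[0,0,0.4,0,0,0],[0,0,0.4,0,0,0],[0,0,0.4,0,0,0]]

```text
clock: 17.52
tool_pos: [0.4481, 0.3304, 0.0261]
orientation: [-179.9, 0.1, -104.7]
force: [0.1, -0.0, -1.5]
opening: 0.017
gripper_force: 29.9
```

```bash
python3 g.py
```

```text
17.52 [0.4481 0.3304 0.0261] [-1.7995e+02  8.0000e-02 -1.0468e+02] F [ 0.1 -0.  -1.5] M [ 0.09 -0.11  0.02] op 0.017 gf 29.9
```

>>> send_rows:
  plan:
    - [[0,0,0.1,0,0,0],[0,0,0.15,0,0,0],[0,0,0.2,0,0,0],[0,0,0.25,0,0,0],[0,0,0.25,0,0,0],[0,0,0.25,0,0,0]]

```text
clock: 18.02
tool_pos: [0.4485, 0.3306, 0.0243]
orientation: [-179.9, 0.1, -104.7]
force: [1.0, -2.2, 6.7]
opening: 0.017
gripper_force: 29.9
```

```bash
python3 g.py
```

```text
18.02 [0.4485 0.3306 0.0243] [-1.7991e+02  1.1000e-01 -1.0465e+02] F [ 1.  -2.2  6.7] M [-0.51 -0.06 -0.02] op 0.017 gf 29.9
```

>>> send_rows:
  plan:
    - [[0,0,0.05,0,0,0],[0,0,0.05,0,0,0],[0,0,0.05,0,0,0]]

```text
clock: 18.27
tool_pos: [0.4485, 0.3307, 0.0241]
orientation: [-179.9, 0.1, -104.6]
force: [-0.3, -2.3, 9.8]
opening: 0.0171
gripper_force: 29.9
```

```bash
python3 g.py
```

```text
18.27 [0.4485 0.3307 0.0241] [-1.7990e+02  1.2000e-01 -1.0465e+02] F [-0.3 -2.3  9.8] M [-0.73  0.2  -0.04] op 0.0171 gf 29.9
```

Seated on firm contact, so I'll release.

>>> send_rows:
  plan:
    - [[0,0,0,0,0,0],[0,0,0,0,0,0],[0,0,0,0,0,0],[0,0,0,0,0,0],[0,0,0,0,0,0],[0,0,0,0,0,0]]
  fingers: 0.6

```text
clock: 18.77
tool_pos: [0.4479, 0.3303, 0.0228]
orientation: [-180.0, 0.0, -104.7]
force: [-0.1, 0.2, 0.1]
opening: 0.0499
gripper_force: 0.0
```

>>> send_rows:
  plan:
    - [[0,0,-1,0,0,0],[0,0,-3,0,0,0],[0,0,-6,0,0,0],[0,0,-10,0,0,0],[0,0,-14,0,0,0],[0,0,-18,0,0,0],[0,0,-20,0,0,0],[0,0,-20,0,0,0]]

```text
clock: 19.43
tool_pos: [0.4497, 0.332, 0.2299]
orientation: [-179.7, 0.6, -104.6]
force: [-0.2, 1.0, 0.8]
opening: 0.0527
gripper_force: 0.0
```

>>> send_rows:
  plan:
    - [[-15,0,0,0,0,0],[-15,0,0,0,0,0],[-15,0,0,0,0,0],[-15,0,0,0,0,0],[-15,0,0,0,0,0],[-15,0,0,0,0,0],[-15,0,0,0,0,0],[-15,0,0,0,0,0]]

```text
clock: 20.1
tool_pos: [0.4856, 0.4744, 0.2235]
orientation: [-180.0, 0.1, -104.7]
force: [-0.3, -0.3, 1.0]
opening: 0.0526
gripper_force: 0.0
```

```bash
python3 - <<'E'
from g import *
import cv2
show()
f=ctrl.snapshot("side")["img"][:,:,::-1]
t=ctrl.snapshot("top")["img"][:,:,::-1]
r=lambda a:cv2.resize(a,None,fx=5,fy=5,interpolation=cv2.INTER_CUBIC)
cv2.imwrite("pics/z.png",np.hstack([r(f[160:240,262:342]),np.clip(r(t[180:260,235:315])*1.3,0,255).astype(np.uint8)]))
E
```

```text
20.1 [0.4856 0.4744 0.2235] [-1.7996e+02  6.0000e-02 -1.0470e+02] F [-0.3 -0.3  1. ] M [ 0.05 -0.04 -0.03] op 0.0526 gf 0.0
```

View pics/z.png

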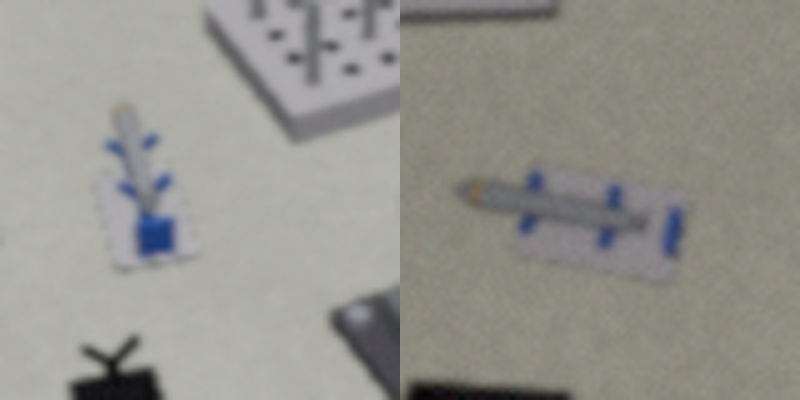

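The centre lies in both blue saddles. Its point, with the brass band at (478,192), faces outwards, its stud end (640,222) is toward the back plate, and the gripper is clear.

```bash
python3 -c "
from plant import ctrl;print(ctrl.close_job())"
```

```text
the job is handed in; nothing more can be done
None
```

The centre was knocked loose at about 2.4 turns, drawn straight out and laid in both saddles of the aluminium V-rest, point outwards; everything was let go, the bystanders were not touched, and the job was handed in at about 20 s on the robot's clock.

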